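# Raise the counterweighted lane barrier and push the tote through

### The arm

A 6-joint arm with a two-finger parallel gripper is mounted at the origin on the work surface. World frame = base frame: x ahead of the robot, y to its left, z up, the work surface at z = 0. Lengths are in m, angles in degrees, forces in N, time in s.
With the tool pointing down it reaches from about 0.275 to 0.825 m from the base axis. Payload 4.9 kg.
Tool frame: the origin (TCP) lies at the very end of the fingers, on their centre line; the grasp point (between the pads) lies 19 mm behind it (hold_point_z is the distance from the TCP to the grasp point, in m); x points along the fingers, y is the direction in which the jaws open and shut, and the axes are right-handed (so a half turn about x gives the same grasp; the last joint's range is limited). The gripper opens to 85 mm and grips with 20 to 120 N. Pads are 22 mm wide; open, the fingers measure 114 mm over their backs; the gripper's body (76 mm by 85 mm) begins 54 mm behind the grasp point. The pads swing forward as they close: fully open they stand 13 mm farther back than shut.
Start: joints at [-73.465, 18.69, -11.035, 60.275, 0, 82.311], TCP at [0.226, -0.502, 0.231] pointing down, gripper open.
Joint ranges: [-152.03, 152.03], [-55.5, 102.48], [-74.3, 77.21], [-110.64, 120.58], [-84.22, 78.4], [-180, 180]. Speed limits (degrees/s): [147.25, 147.25, 180, 180, 180, 180].

### API

Orientations are given as [roll, pitch, yaw] about the fixed x, y, z axes, in that order (R = Rz(yaw) Ry(pitch) Rx(roll)).
In Python, from rig import * gives the robot as it stands. The module is installed in compiled form; this text tells all that it offers.
- The arm moves only by the shell command python3 -m pendant 'ROWS' [FORCE]. ROWS is a JSON object of lists of equal length, an entry for each row: "offset": the shift along the world's x, y, z in m, a list of three; "roll": the turn about the world's z in degrees; "gripper": the opening, from 0 (shut) to 1 (fully open). A call has 1 to 5 rows; each row shifts and turns the commanded pose from where the row before left it; what a row does not reach is not made up. A row lasts 1/10 s, in which the tool goes at most 50 mm and 8.59 degrees, less where a joint would pass 70% of its speed; a pose out of reach is approached as far as the arm can. A call is refused whole if a number of a shift passes 0.05 or a number of a turn 8.59, either way. A call with a gripper value outside its range is refused whole. The fingers move at their own pace and stop on an object; FORCE is the grip in N (left out, the last holds). Time passes only in rows, so rows that do not move let the fingers close. It gives the time, the measured TCP pose, the force and the opening at its end, in the units of the state.
- state(): the state, without advancing time (a new reading comes with each control period).
- get_image(name): name is "scene" or "top"; returns the picture (480x640x3 uint8, red, green, blue); there is no depth.
- camera_model(name): a dict with "K" (3x3 intrinsics, pixels), "distortion" ([k1, k2, p1, p2, k3] as OpenCV has them; the pictures are not rectified), "rvec" (rotation vector, rad) and "tvec" (3), from world to camera coordinates, as OpenCV has them. Camera axes: x right, y down, z forward; pixel columns grow to the right and rows downward; lengths in m; the calibration is good to about 2 mm. A picture is of the moment at which its call begins. camera_model takes no time and is no camera call.
- finish_job(): hands the job in, once; it reports no verdict.
The state is a dict: "time_s": time; "joint_positions": joint angles; "joint_vel": joint speeds; "tau": joint torques, N m; "eef_pos": TCP position; "tool_rot": TCP orientation; "contact_force": force on the tool from outside, world axes, zero at the start; "ft_torque": the same for the moment, N m; "gripper_width": opening from 0.0 (shut) to 1.0 (fully open).
Only numpy, scipy, OpenCV 4.12 (cv2) and the standard library are available. Lean on these libraries where they do the work, as an engineer would, in place of code of your own. Each camera call takes 0.05 s, during which the arm holds its last target.

### The job

Let the waiting red parts tote through the roller lane: push the counterweighted barrier arm up past its balance point until it stays raised by itself, then push the tote along the rollers, past the raised barrier, until it sits home against the end stop. Work only with the fingertips or the outside of the fingers and move things steadily: do not grip the barrier arm or fling it up, do not grip, tip or lift the tote or shove it so hard that it slams, and leave everything else on the bench where it stands.

Things in the scene. Friction and masses are not known exactly. Their poses are not given: they have to be found in the camera images.
- lane: Fixed roller lane: aluminium side rails, free-turning steel rollers. Origin on the bench midway between the rails; +x across the lane away from the robot, y along it, z up. Totes travel to -y. Roller tops 45 mm above the bench, from y = -226 to 340 mm. Rails: inner faces x = +/-74 mm, outer +/-80 mm, feet to +/-96 mm, tops 57 mm above the bench. Place and yaw vary.
- stop_face (a point): Point on the face of the end stop (dark steel plate, 88 mm high, two rubber buffers) that closes the lane's -y end; at lane x = 0, y = -230 mm, 68 mm above the bench. Tote home: its leading wall touches the buffers; its centre is then 90 mm to the lane's +y of this point.
- barrier (a joint): Barrier arm angle: 0 = level, shut, on its rest (as at the start); grows as the free end goes up and away from the robot; 1.75 rad = on its rear stop, just past upright. It balances at about 1.05 rad: below that it falls shut; beyond it swings on by itself, slowed by a damper (to under 2.2 rad/s), to the rear stop and stays. Raising it takes about 1 to 2 N near the free end.
- gate: Barrier's fixed ironwork, clamped to both side rails; its place along the lane varies. Axes parallel to the lane's; origin on the bench, midway across the lane, under the shut arm. Pivot axis (parallel to y) at x = +115 mm, 95 mm up, between dark cheeks (115 mm high) beyond the far rail. Rest post at x = -83 mm on the near rail: rubber top, 26 mm wide along the lane, 83 mm high.
- barrier_tip (a point): Centre of the free end's face (moves with the arm). The arm is a straight round steel tube, 22 mm diameter (rubber cap 23 mm), 270 mm from pivot axis to free end. Shut, it lies level across the lane, 95 mm above the bench, pointing to the robot (lane -x); its last 65 mm, outside its rest, hang free over the bench so that fingers fit beneath. Round counterweight behind the pivot.
- tote: The tote on the rollers: red open plastic box with small black wheels in it, 120 mm across the lane, 180 mm along it, 75 mm high (rim 2 mm wider all round), on the +y side of the barrier. Origin at the centre of its underside, 45 mm above the bench; axes parallel to the lane's. 0.45 to 0.9 kg. It rolls with about 1 N and soon stops when not pushed; the rails guide it.
- glue: Bystander: white glue bottle standing on the bench, 54 mm diameter, 150 mm high, origin at the centre of its underside. Leave alone.
- brush: Bystander: brush lying on the bench. Origin below its middle. Leave alone.
- jar: Bystander: glass jar, 60 mm diameter, 85 mm high, origin at the centre of its underside, on the bench. Leave alone.

How it is judged:
By the outcome, as a careful person would: the job done as asked, in the order asked, and still so for the second after the job is handed in, with the robot touching nothing.
It also fails if it takes over 59 s, if anything falls off the work surface, if the arm or the gripper's body presses on something with over 40 N, if the wrist force passes 120 N, or if a joint passes its speed limit or range.

## Working session

There is one attempt and no reset: what is moved stays moved. The work goes in short steps, Python scripts to look and compute and a shell command to move; the robot and the scene stay as the last step left them, time stands still between calls to the robot, and variables do not carry over. Pictures are saved under pics/ and viewed, and the job is handed in when it is done.

```bash
mkdir -p pics; python3 - <<'E'
from rig import *
import cv2
for n in("scene","top"):
    cv2.imwrite(f"pics/{n}0.png",cv2.cvtColor(get_image(n),cv2.COLOR_RGB2BGR))
    m=camera_model(n); print(n,m)
print(state())
E
```

```text
scene {'K': array([[509.73765096,   0.        , 329.86105543],
       [  0.        , 509.73765096, 233.75843183],
       [  0.        ,   0.        ,   1.        ]]), 'distortion': array([-0.02626407,  0.        ,  0.        ,  0.        ,  0.        ]), 'rvec': array([ 2.33890001,  0.88416858, -0.31599226]), 'tvec': array([-0.36354548, -0.21548142,  1.26283352])}
top {'K': array([[441.08239148,   0.        , 319.71171571],
       [  0.        , 441.08239148, 234.62926372],
       [  0.        ,   0.        ,   1.        ]]), 'distortion': array([-0.0257492,  0.       ,  0.       ,  0.       ,  0.       ]), 'rvec': array([ 2.14504044, -2.12617083,  0.20094312]), 'tvec': array([-0.04316753,  0.53408428,  0.81808039])}
{'time_s': 0.1, 'joint_positions': array([-7.34652311e+01,  1.87273697e+01, -1.10849268e+01,  6.02758623e+01,
        2.17407832e-03,  8.23105005e+01]), 'joint_vel': array([-0.09837569, -0.0587142 ,  0.21360249, -0.01248411,  0.03601017,
        0.069514  ]), 'tau': array([ 6.50949078e-04, -4.44239080e+01,  2.63038909e+01,  7.86126649e-03,
       -1.25573242e-04, -3.56308689e-07]), 'eef_pos': array([ 0.2255398 , -0.5010647 ,  0.23059444]), 'tool_rot': array([-99.10217989,  89.91181442, 105.12208686]), 'contact_force': array([ 0.70362719, -0.36768173, -0.3626047 ]), 'ft_torque': array([0.01522607, 0.00177902, 0.03003986]), 'gripper_width': 1.0009904849826918}
```

View pics/scene0.png

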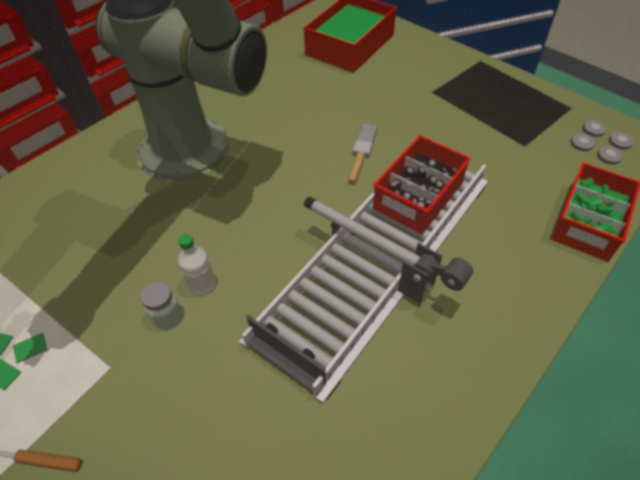

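View pics/top0.png

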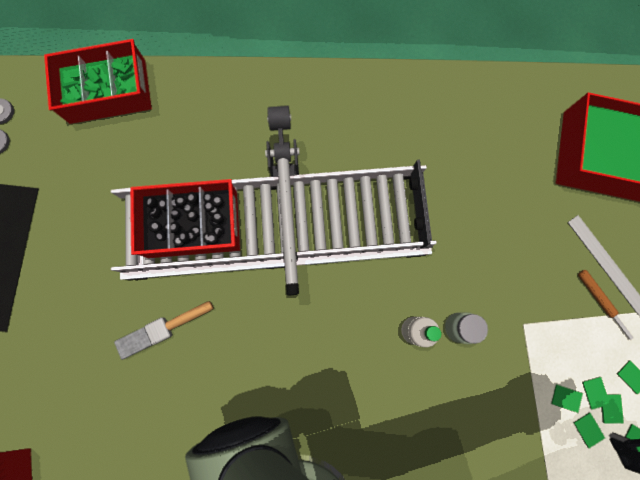

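The top view shows the lane running horizontally: red tote at (185,217), barrier arm from pivot (283,152) to tip (292,289), and end stop at (423,203). The glue bottle is at (423,332), the jar at (470,328) and the brush at (165,328). Now I'll measure these.

```bash
cat > h.py <<'E'
import numpy as np, cv2
from rig import *
def ray(n,uv):
    m=camera_model(n);R=cv2.Rodrigues(m["rvec"])[0]
    p=cv2.undistortPoints(np.array(uv,float).reshape(-1,1,2),m["K"],m["distortion"])[:,0]
    d=np.c_[p,np.ones(len(p))]@R
    return -R.T@np.ravel(m["tvec"]),d
def plane(n,uv,z):
    c,d=ray(n,uv); return c+d*((z-c[2])/d[:,2])[:,None]
def two(a,b):
    c1,d1=ray("top",[a]);c2,d2=ray("scene",[b]);d1=d1[0]/np.linalg.norm(d1);d2=d2[0]/np.linalg.norm(d2)
    s=np.linalg.lstsq(np.c_[d1,-d2],c2-c1,rcond=None)[0]
    p,q=c1+s[0]*d1,c2+s[1]*d2
    return (p+q)/2,np.linalg.norm(p-q)
def proj(n,P):
    m=camera_model(n);return cv2.projectPoints(np.array(P,float).reshape(-1,1,3),m["rvec"],m["tvec"],m["K"],m["distortion"])[0][:,0]
E
python3 - <<'E'
from h import *
np.set_printoptions(precision=4,suppress=True)
t=cv2.imread("pics/top0.png")
cv2.imwrite("pics/top0z.png",cv2.resize(t[140:310,100:450],None,fx=2.25,fy=2.25,interpolation=cv2.INTER_CUBIC))
s=cv2.imread("pics/scene0.png")
cv2.imwrite("pics/scene0z.png",cv2.resize(s[120:410,230:500],None,fx=2,fy=2,interpolation=cv2.INTER_CUBIC))
hsv=cv2.cvtColor(t,cv2.COLOR_BGR2HSV)
m=(((hsv[...,0]<8)|(hsv[...,0]>172))&(hsv[...,1]>150)&(hsv[...,2]>130)).astype(np.uint8)
m[:160]=0;m[270:]=0;m[:,260:]=0
c=max(cv2.findContours(m,0,2)[0],key=cv2.contourArea)
P=plane("top",c[:,0,:],0.120)
r=cv2.minAreaRect(P[:,:2].astype(np.float32)*1000);print("tote",r,cv2.boundingRect(c))
print("tip",two((292,289),(309,203)),plane("top",[(292,289)],.095))
E
```

```text
tote ((553.333251953125, 211.73602294921875), (125.38676452636719, 185.69923400878906), 5.273655414581299) (130, 179, 105, 76)
tip (array([0.4243, 0.0102, 0.0961]), np.float64(0.0034116939504828013)) [[0.4255 0.0116 0.095 ]]
```

View pics/top0z.png

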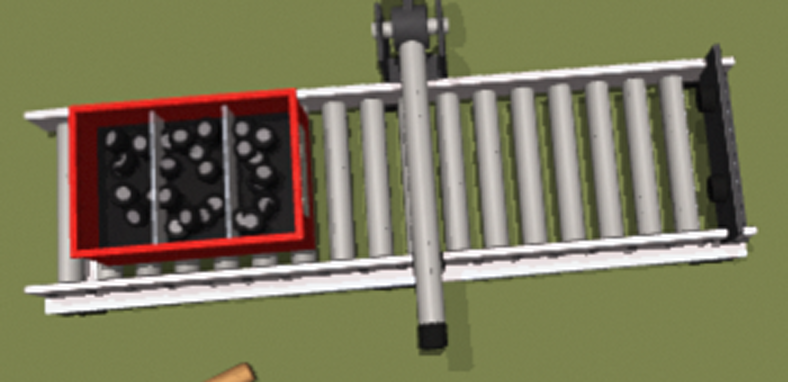

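View pics/scene0z.png

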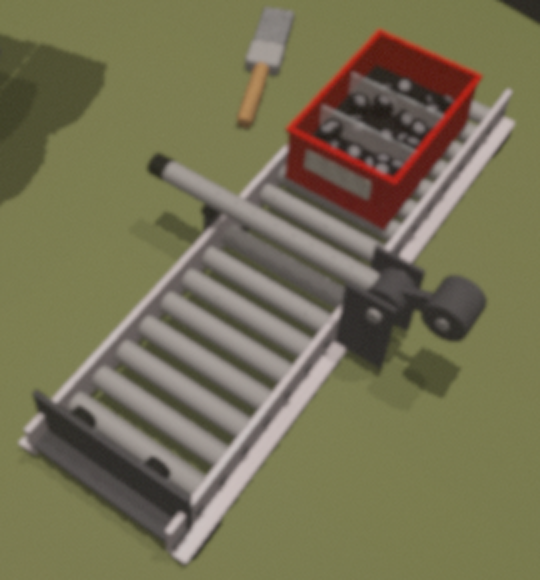

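```bash
python3 - <<'E'
from h import *
np.set_printoptions(precision=4,suppress=True)
z=lambda L:[(a/2.25+100,b/2.25+140) for a,b in L]
q=lambda L:[(a/2+230,b/2+120) for a,b in L]
P=plane("top",z([(28,290),(755,231),(28,116),(733,62)]),.057);print("rails",P)
n=P[1]-P[0];f=P[3]-P[2];print([np.degrees(np.arctan2(a[0],-a[1])) for a in(n,f)])
P=plane("top",z([(712,46),(741,238)]),.088);print("stop top",P)
print("stop scene",plane("scene",q([(38,392),(188,490)]),.088))
print("arm",plane("top",z([(410,45),(431,325)]),.095))
th=np.radians(5.27);u=np.array([np.cos(th),np.sin(th)]);v=np.array([-u[1],u[0]])
o=np.array([.425,.011])+.155*u
for nm,pt in dict(glue=(423,335),jar=(470,328),brush=(212,306)).items():
    w=plane("top",[pt],.0)[0];print(nm,w,"lane",(w[:2]-o)@u,(w[:2]-o)@v)
for nm,pt in dict(tote=(.5533,.2117),).items(): print(nm,(np.array(pt)-o)@u,(np.array(pt)-o)@v)
print("gate o",o)
for p in plane("top",z([(28,290),(755,231),(28,116),(733,62)]),.057): print((p[:2]-o)@u,(p[:2]-o)@v)
for p in plane("top",z([(712,46),(741,238)]),.088): print("stop",(p[:2]-o)@u,(p[:2]-o)@v)
E
```

```text
rails [[ 0.4622  0.3574  0.057 ]
 [ 0.5191 -0.2635  0.057 ]
 [ 0.6149  0.3711  0.057 ]
 [ 0.6713 -0.2498  0.057 ]]
[np.float64(5.233747376824212), np.float64(5.192900950363267)]
stop top [[ 0.6748 -0.224   0.088 ]
 [ 0.5081 -0.2429  0.088 ]]
stop scene [[ 0.5169 -0.242   0.088 ]
 [ 0.6721 -0.2234  0.088 ]]
arm [[0.6699 0.0348 0.095 ]
 [0.4337 0.0125 0.095 ]]
glue [ 0.3409 -0.2473  0.    ] lane -0.2625136470748599 -0.24949450803425666
jar [ 0.355  -0.3429  0.    ] lane -0.25721645973019625 -0.3460203411230216
brush [0.3949 0.1764 0.    ] lane -0.16977099267378307 0.16748200149414397
tote -0.008808196124042208 0.1880673721821345
gate o [0.5793 0.0252]
-0.08612162494235828 0.34152126227083707
-0.08651616050130066 -0.2820258744149159
0.06713186700101248 0.34114163583743423
0.06629293392857669 -0.28230697421332424
stop 0.0721895394367975 -0.2569348413386032
stop -0.09555863961460682 -0.2605074377592206
```

```bash
python3 - <<'E'
from h import *
from scipy.spatial.transform import Rotation as R
np.set_printoptions(precision=4,suppress=True)
s=state();print(R.from_euler('xyz',s["tool_rot"],degrees=True).as_matrix())
# tip end via lowest dark cap pixel in top, and cap in both views
t=cv2.imread("pics/top0.png").astype(int)
g=t.max(2)
print(g[278:300,284:300])
E
```

```text
[[-0.0004  0.4103 -0.9119]
 [ 0.0015 -0.9119 -0.4103]
 [-1.     -0.0015 -0.0002]]
[[130  98 130 159 175 190 204 213 201 188 178 163 136 102 107 112]
 [129  97 126 158 174 188 204 215 202 187 179 163 138 104 109 111]
 [128  94 124 154 172 188 202 217 203 188 180 165 140 107 108 112]
 [131 103 125 154 172 188 204 219 206 191 180 166 144 111 110 112]
 [131 117 126 155 171 188 201 214 206 189 158 157 144 109 111 113]
 [132 117 108 142 127 142 136 109 105 114  80  77  64  55  97 113]
 [131 105  59  57  49  57  51  36  36  43  32  29  25  25  61 104]
 [132  79  28  21  23  26  26  25  28  26  26  26  21  19  52 101]
 [130  74  24  19  24  26  26  28  28  28  29  25  24  24  54 102]
 [132  79  30  20  25  27  25  28  29  28  27  27  23  22  54 102]
 [131  82  33  21  24  29  27  27  28  28  28  25  24  20  40 100]
 [130  82  33  21  25  25  26  29  29  27  27  26  22  19  39 100]
 [131  90  39  19  23  27  28  29  28  27  27  27  23  19  37 100]
 [132  93  41  18  26  26  27  27  30  27  26  27  23  18  27  97]
 [131  92  40  21  24  27  28  28  27  28  28  26  24  16  27  98]
 [131  91  38  19  23  25  26  26  27  27  25  23  20  23  42  99]
 [131  95  53  26  23  20  22  24  22  21  22  21  27  56  95 113]
 [132 125  87  58  45  40  40  48  52  54  66  67  67  79 106 112]
 [132 130  90  71  68  70  68  70  72  69  71  71  80 114 115 112]
 [132 129  96  79  79  78  78  77  79  78  77  81 115 129 119 113]
 [131 132 125 125 126 126 126 126 126 126 126 125 131 130 120 112]
 [130 131 131 131 133 132 131 131 133 130 132 131 131 132 127 116]]
```

```bash
O='[0.012,0.042,0]'; python3 -m pendant '{"offset":[[0.012,0.042,0],[0.012,0.042,0],[0.012,0.042,0],[0.012,0.042,0],[0.012,0.042,0]],"roll":[-1.6,-1.6,-1.6,-1.6,-1.6],"gripper":[0,0,0,0,0]}' 20; python3 -m pendant '{"offset":[[0.012,0.042,0],[0.012,0.042,0],[0.012,0.042,0],[0.012,0.042,0],[0.012,0.042,0]],"roll":[-1.6,-1.6,-1.6,-1.6,-1.6],"gripper":[0,0,0,0,0]}'; python3 -m pendant '{"offset":[[0.012,0.042,0],[0.012,0.042,0],[0,0,0],[0,0,0]],"roll":[-1.6,-1.3,0,0],"gripper":[0,0,0,0]}'
python3 - <<'E'
from h import *
print(proj("top",[[.5,.0,2]]),plane("top",[(291.8,294.3)],.095))
cv2.imwrite("pics/s1.png",cv2.cvtColor(get_image("scene"),cv2.COLOR_RGB2BGR))
E
```

```text
time_s: 0.6
eef_pos: [0.2856, -0.2897, 0.2309]
tool_rot: [-95.1, 90.0, 101.0]
contact_force: [0.6, -0.9, 0.1]
gripper_width: 0.138
time_s: 1.1
eef_pos: [0.3456, -0.0798, 0.2313]
tool_rot: [168.5, 90.0, -3.4]
contact_force: [1.0, -0.3, -0.8]
gripper_width: 0.005
time_s: 1.5
eef_pos: [0.3694, 0.0034, 0.231]
tool_rot: [14.6, 90.0, -159.9]
contact_force: [0.4, -0.4, -0.8]
gripper_width: 0.001
[[324.897233   361.34250841]] [[0.41594219 0.01174595 0.095     ]]
```

View pics/s1.png

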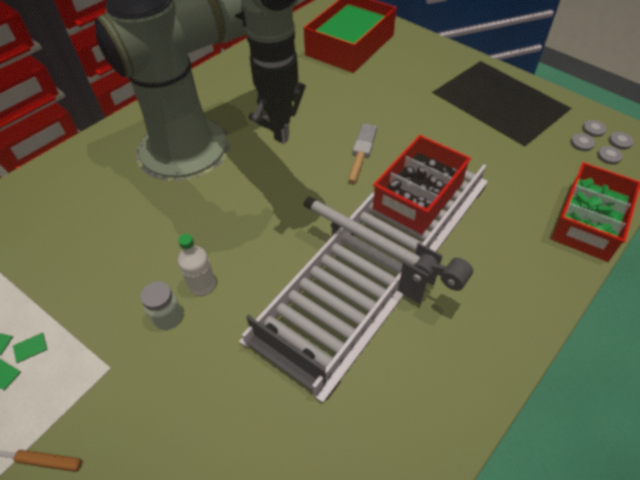

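The picture shows the shut gripper at about (281,135), above and in front of the barrier tip at (310,203), with nothing disturbed. Next I'll descend short of the tip.

```bash
python3 -m pendant '{"offset":[[0,0.001,-0.032],[0,0.001,-0.032],[0,0.001,-0.032],[0,0.001,-0.032],[0,0.001,-0.032]],"roll":[0,0,0,0,0],"gripper":[0,0,0,0,0]}'; python3 -m pendant '{"offset":[[0.01,0.001,0],[0.01,0.001,0],[0.005,0,0],[0.004,0,0],[0.0,0,0]],"roll":[0,0,0,0,0],"gripper":[0,0,0,0,0]}'
python3 - <<'E'
from h import *
a=cv2.cvtColor(get_image("scene"),cv2.COLOR_RGB2BGR)[120:320,220:480]
cv2.imwrite("pics/s2.png",cv2.resize(a,None,fx=3,fy=3,interpolation=cv2.INTER_CUBIC))
print(state()["contact_force"])
E
```

```text
time_s: 2.05
eef_pos: [0.3696, 0.0056, 0.0703]
tool_rot: [136.1, 90.0, -38.8]
contact_force: [1.0, -0.2, -0.3]
gripper_width: -0.003
time_s: 2.55
eef_pos: [0.4005, 0.0091, 0.0724]
tool_rot: [164.6, 89.8, -10.1]
contact_force: [0.0, 0.2, -0.3]
gripper_width: -0.0
[ 0.17469477 -0.66797846  0.29275967]
```

View pics/s2.png

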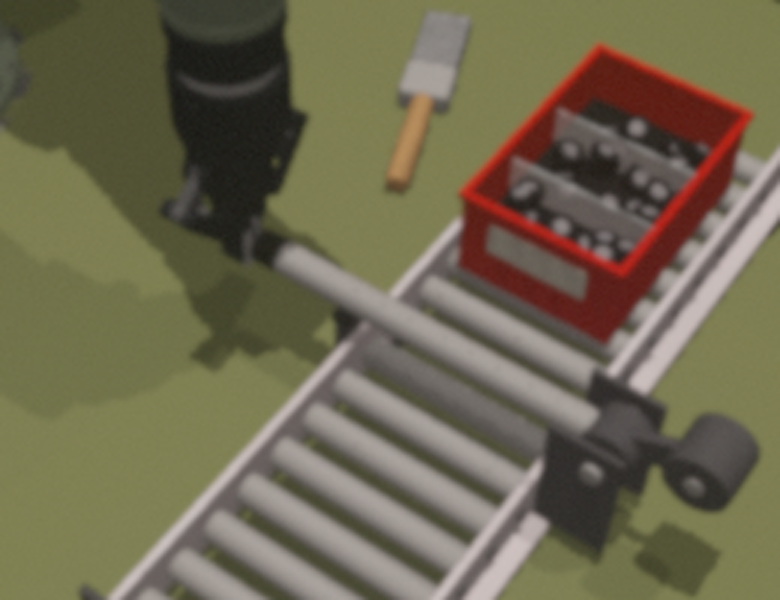

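The fingers are next to the cap at about (262,247) in the zoomed picture. I'll move up to it until they touch.

```bash
for i in 1; do python3 -m pendant '{"offset":[[0.003,0,0],[0.002,0,0],[0,0,0]],"roll":[0,0,0],"gripper":[0,0,0]}'; python3 -m pendant '{"offset":[[0.002,0,0],[0.001,0,0],[0,0,0]],"roll":[0,0,0],"gripper":[0,0,0]}';done
```

```text
time_s: 2.9
eef_pos: [0.404, 0.0094, 0.0714]
tool_rot: [166.5, 90.0, -8.2]
contact_force: [-0.6, 0.2, -0.1]
gripper_width: -0.0
time_s: 3.2
eef_pos: [0.405, 0.0095, 0.0709]
tool_rot: [-2.9, 89.8, -177.6]
contact_force: [-4.5, -0.5, 3.3]
gripper_width: -0.004
```

```bash
python3 -m pendant '{"offset":[[0.001,0,0],[0.001,0,0.004],[0,0,0.006],[0,0,0]],"roll":[0,0,0,0],"gripper":[0,0,0,0]}'
python3 - <<'E'
from h import *
a=cv2.cvtColor(get_image("scene"),cv2.COLOR_RGB2BGR)[120:320,220:480]
cv2.imwrite("pics/s3.png",cv2.resize(a,None,fx=3,fy=3,interpolation=cv2.INTER_CUBIC))
print(state()["contact_force"])
E
```

```text
time_s: 3.6
eef_pos: [0.405, 0.0095, 0.0805]
tool_rot: [-2.1, 89.6, -176.8]
contact_force: [-6.8, -0.8, -1.4]
gripper_width: -0.002
[-7.5352798  -1.00055909 -1.59496293]
```

View pics/s3.png

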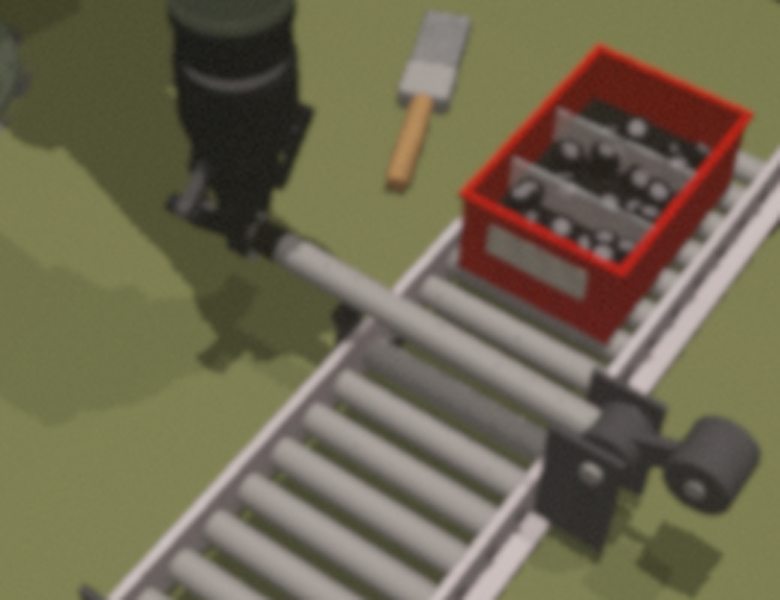

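It works: the arm has lifted about 10 mm and the force is 7.5 N, with 1.6 N of that vertical. I'll continue along the arc.

```bash
python3 -m pendant '{"offset":[[0.0005,0,0.006],[0.0005,0,0.008],[0.0005,0,0.008],[0.001,0,0.008]],"roll":[0,0,0,0],"gripper":[0,0,0,0]}'; python3 - <<'E'
from h import *
a=cv2.cvtColor(get_image("scene"),cv2.COLOR_RGB2BGR)[120:320,220:480]
cv2.imwrite("pics/s4.png",cv2.resize(a,None,fx=3,fy=3,interpolation=cv2.INTER_CUBIC))
print(state()["contact_force"],state()["eef_pos"])
E
```

```text
time_s: 4.05
eef_pos: [0.4066, 0.0097, 0.11]
tool_rot: [-5.4, 89.5, 179.9]
contact_force: [-9.6, -0.7, 0.2]
gripper_width: 0.004
[-10.97332383  -0.26346499   2.46392973] [0.40669048 0.00968027 0.11091385]
```

View pics/s4.png

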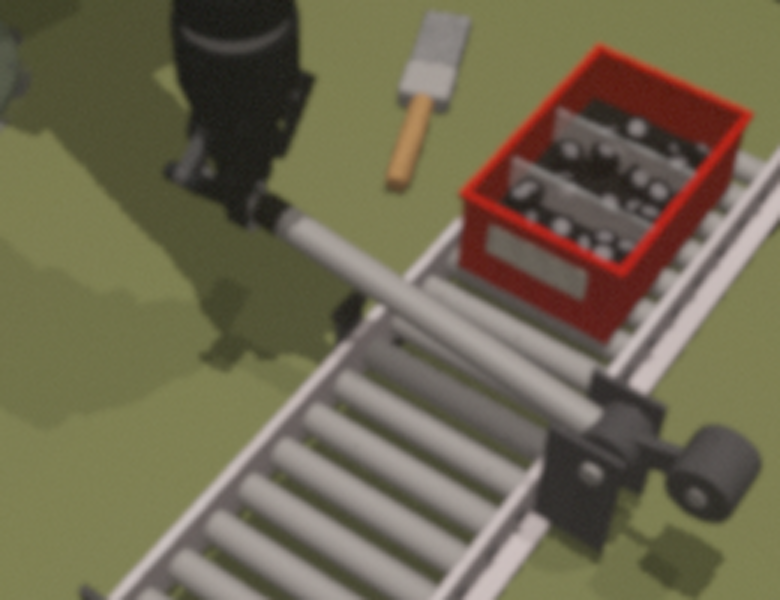

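```bash
python3 -m pendant '{"offset":[[0.001,0,0.010],[0.0015,0,0.010],[0.002,0,0.010],[0.0025,0,0.010],[0.003,0,0.010]],"roll":[0,0,0,0,0],"gripper":[0,0,0,0,0]}'; python3 - <<'E'
from h import *
a=cv2.cvtColor(get_image("scene"),cv2.COLOR_RGB2BGR)[100:300,220:480]
cv2.imwrite("pics/s5.png",cv2.resize(a,None,fx=3,fy=3,interpolation=cv2.INTER_CUBIC))
print(state()["contact_force"],state()["eef_pos"])
E
```

```text
time_s: 4.6
eef_pos: [0.4168, 0.0105, 0.1602]
tool_rot: [-19.3, 89.5, 166.0]
contact_force: [-9.9, 2.2, 1.5]
gripper_width: 0.001
[-13.190953     1.93373099   4.65659493] [0.4173949  0.0105205  0.16151146]
```

View pics/s5.png

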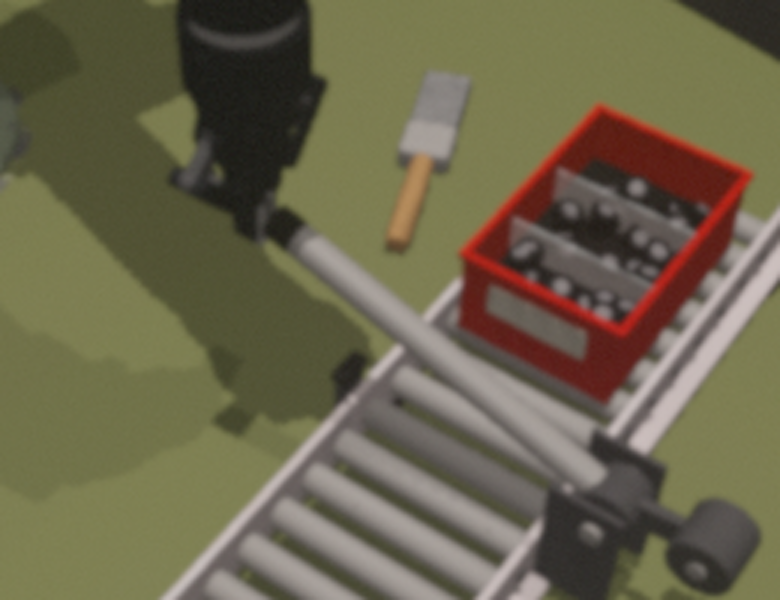

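```bash
python3 -m pendant '{"offset":[[0.0044,0.0004,0.013],[0.0048,0.0004,0.013],[0.0056,0.0005,0.0125],[0.006,0.0006,0.012]],"roll":[0,0,0,0],"gripper":[0,0,0,0]}'; python3 -m pendant '{"offset":[[0.007,0.0006,0.0117],[0.007,0.0006,0.0117],[0.008,0.0007,0.011],[0.008,0.0007,0.011]],"roll":[0,0,0,0],"gripper":[0,0,0,0]}'; python3 - <<'E'
from h import *
a=cv2.cvtColor(get_image("scene"),cv2.COLOR_RGB2BGR)[40:300,220:480]
cv2.imwrite("pics/s6.png",cv2.resize(a,None,fx=2.3,fy=2.3,interpolation=cv2.INTER_CUBIC))
print(state()["contact_force"],state()["eef_pos"])
E
```

```text
time_s: 5.05
eef_pos: [0.4382, 0.0124, 0.2112]
tool_rot: [-20.7, 89.5, 164.6]
contact_force: [-9.0, 0.9, 4.1]
gripper_width: -0.0
time_s: 5.45
eef_pos: [0.4708, 0.0145, 0.2574]
tool_rot: [-24.9, 89.9, 160.5]
contact_force: [-2.0, 0.3, 1.0]
gripper_width: 0.003
[ 1.95189728 -0.59372513  0.93926216] [0.47399681 0.01410124 0.25934697]
```

View pics/s6.png

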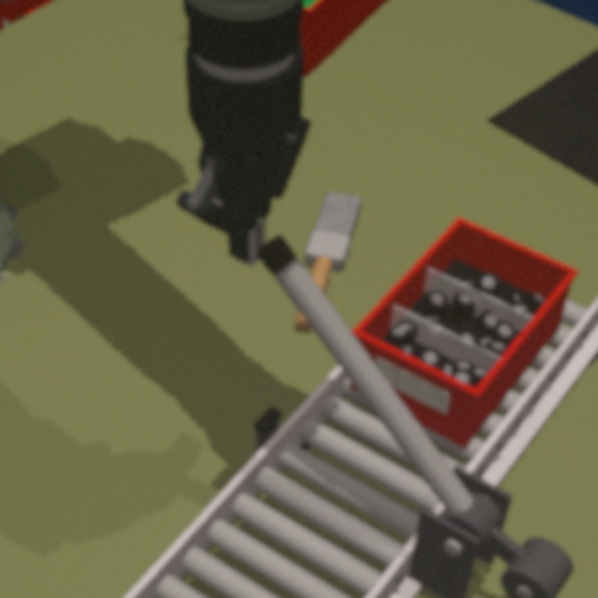

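```bash
python3 -m pendant '{"offset":[[0.007,0.0006,0.0075],[0.007,0.0007,0.0075]],"roll":[0,0],"gripper":[0,0]}'; python3 - <<'E'
from h import *
a=cv2.cvtColor(get_image("scene"),cv2.COLOR_RGB2BGR)[40:300,220:480]
cv2.imwrite("pics/s7.png",cv2.resize(a,None,fx=2.3,fy=2.3,interpolation=cv2.INTER_CUBIC))
print(state()["contact_force"],state()["eef_pos"])
E
```

```text
time_s: 5.7
eef_pos: [0.4864, 0.0152, 0.2722]
tool_rot: [-177.7, 90.0, 7.6]
contact_force: [-0.4, -0.8, -1.2]
gripper_width: -0.004
[ 1.66389512 -0.07862344  1.51820246] [0.48822715 0.01517069 0.27340776]
```

View pics/s7.png

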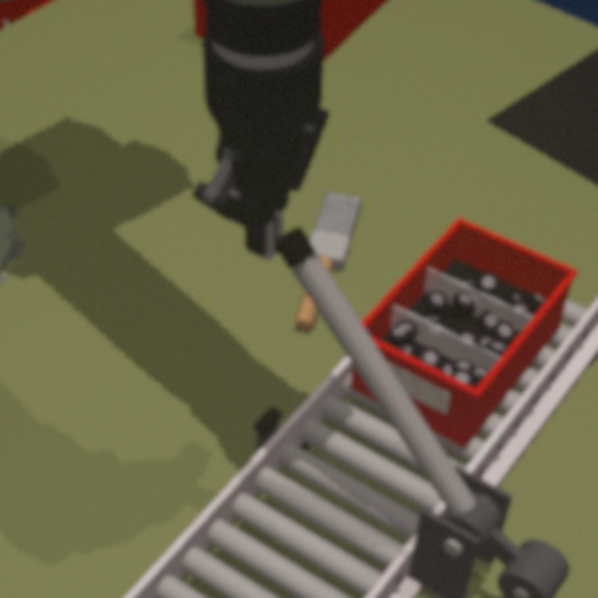

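```bash
python3 -m pendant '{"offset":[[0.009,0.0008,0.008],[0.009,0.0008,0.008],[0.009,0.0009,0.008]],"roll":[0,0,0],"gripper":[0,0,0]}'; python3 - <<'E'
from h import *
a=cv2.cvtColor(get_image("scene"),cv2.COLOR_RGB2BGR)[40:300,220:480]
cv2.imwrite("pics/s8.png",cv2.resize(a,None,fx=2.3,fy=2.3,interpolation=cv2.INTER_CUBIC))
print(state()["contact_force"],state()["eef_pos"])
E
```

```text
time_s: 6.05
eef_pos: [0.5134, 0.0177, 0.296]
tool_rot: [-175.5, 90.0, 9.8]
contact_force: [0.5, 0.7, -1.0]
gripper_width: 0.002
[ 2.35738262 -0.49536791  1.27269729] [0.51538868 0.01763368 0.29724092]
```

View pics/s8.png

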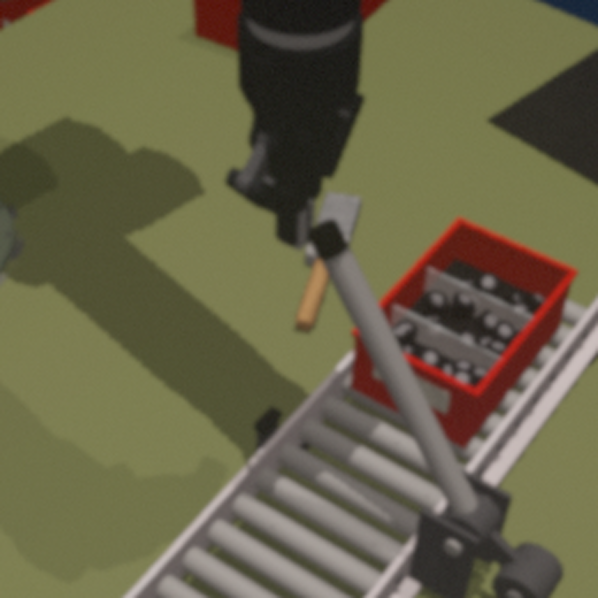

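```bash
python3 -m pendant '{"offset":[[0.009,0.0008,0.005],[0.009,0.0008,0.004],[0.009,0.0008,0.003]],"roll":[0,0,0],"gripper":[0,0,0]}'; python3 - <<'E'
from h import *
a=cv2.cvtColor(get_image("scene"),cv2.COLOR_RGB2BGR)[40:300,220:480]
cv2.imwrite("pics/s9.png",cv2.resize(a,None,fx=2.3,fy=2.3,interpolation=cv2.INTER_CUBIC))
print(state()["contact_force"],state()["eef_pos"])
E
```

```text
time_s: 6.4
eef_pos: [0.5403, 0.0201, 0.308]
tool_rot: [177.1, 90.0, 2.4]
contact_force: [-0.9, 0.7, -0.7]
gripper_width: -0.0
[ 0.88831445 -0.67270705  1.54435724] [0.54179633 0.02005526 0.30830859]
```

View pics/s9.png

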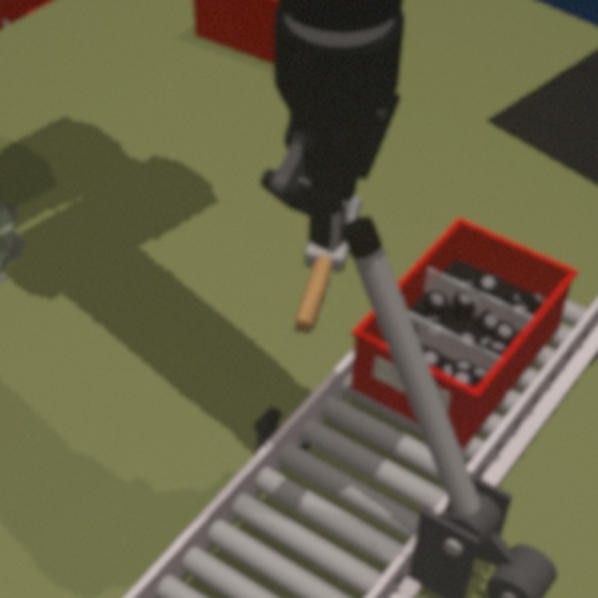

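```bash
python3 -m pendant '{"offset":[[0.009,0.0008,0.003],[0.008,0.0008,0.002],[0,0,0],[0,0,0]],"roll":[0,0,0,0],"gripper":[0,0,0,0]}'; python3 - <<'E'
from h import *
a=cv2.cvtColor(get_image("scene"),cv2.COLOR_RGB2BGR)[40:300,220:480]
cv2.imwrite("pics/s10.png",cv2.resize(a,None,fx=2.3,fy=2.3,interpolation=cv2.INTER_CUBIC))
print(state()["contact_force"],state()["eef_pos"])
E
```

```text
time_s: 6.85
eef_pos: [0.5568, 0.0217, 0.3128]
tool_rot: [-9.6, 90.0, 175.7]
contact_force: [0.4, 0.6, 0.1]
gripper_width: 0.004
[-0.4508455  -0.31898659  0.1253868 ] [0.55662508 0.02172819 0.31286299]
```

View pics/s10.png

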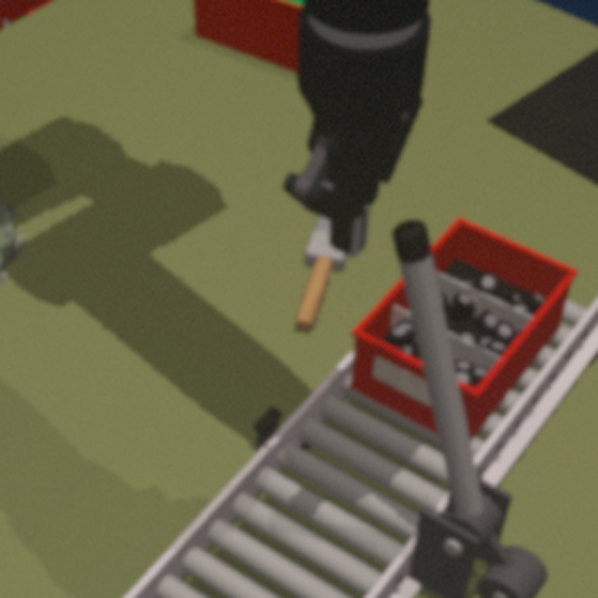

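The arm is past its balance point and swinging on by itself, clear of the finger. I'll move to behind the tote.

```bash
python3 -c "
from rig import *
print(state()['joint_positions'])"; python3 -m pendant '{"offset":[[-0.010,0.02,0],[-0.004,0.04,0],[0,0.04,0],[0,0.04,0],[0,0.04,0]],"roll":[8,8,8,8,8],"gripper":[0,0.2,0.5,0.5,0.5]}'; python3 -c "
from rig import *
print(state()['joint_positions'])"
```

```text
[-5.35658960e+00  1.72669776e+01 -1.09252711e+00  7.16794852e+01
 -6.64377668e-04  1.69318705e+02]
time_s: 7.4
eef_pos: [0.5424, 0.2031, 0.3133]
tool_rot: [136.2, 90.0, 1.8]
contact_force: [0.3, 0.0, -0.4]
gripper_width: 0.5
[ 1.32234759e+01  1.97273225e+01  2.43328085e+00  7.26952423e+01
 -2.16280357e-03  1.47588490e+02]
```

```bash
python3 -m pendant '{"offset":[[0,0.03,0],[0,0.03,0],[0,0.03,0],[0,0.03,0],[0,0.022,0]],"roll":[8.4,8.4,8.4,8.4,8.4],"gripper":[0.5,0.5,0.5,0.5,0.5]}'; python3 -m pendant '{"offset":[[0,0,0],[0,0,0]],"roll":[8,0],"gripper":[0.5,0.5]}'; python3 - <<'E'
from h import *
from scipy.spatial.transform import Rotation as R
s=state();print(R.from_euler('xyz',s["tool_rot"],degrees=True).as_matrix()[:,1],s["eef_pos"],s['joint_positions'])
for n in("scene","top"): cv2.imwrite(f"pics/{n}11.png",cv2.cvtColor(get_image(n),cv2.COLOR_RGB2BGR))
E
```

```text
time_s: 7.9
eef_pos: [0.5423, 0.3454, 0.313]
tool_rot: [-117.2, 90.0, 150.5]
contact_force: [0.9, -0.3, -0.6]
gripper_width: 0.501
time_s: 8.1
eef_pos: [0.5424, 0.3443, 0.3128]
tool_rot: [-58.1, 90.0, -142.7]
contact_force: [0.1, -1.0, -0.3]
gripper_width: 0.498
[ 9.95589153e-01  9.38178026e-02 -6.76959144e-04] [0.54239028 0.34428346 0.31277091] [ 2.58312424e+01  2.72184151e+01  1.36573585e+01  7.64837337e+01
 -9.10564025e-03  1.10447956e+02]
```

View pics/scene11.png

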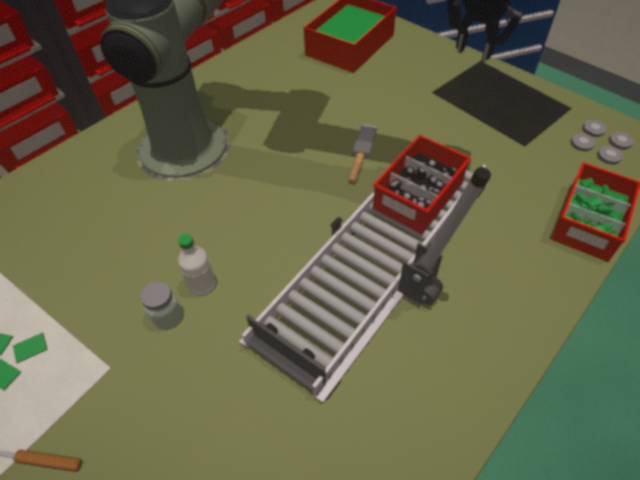

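View pics/top11.png

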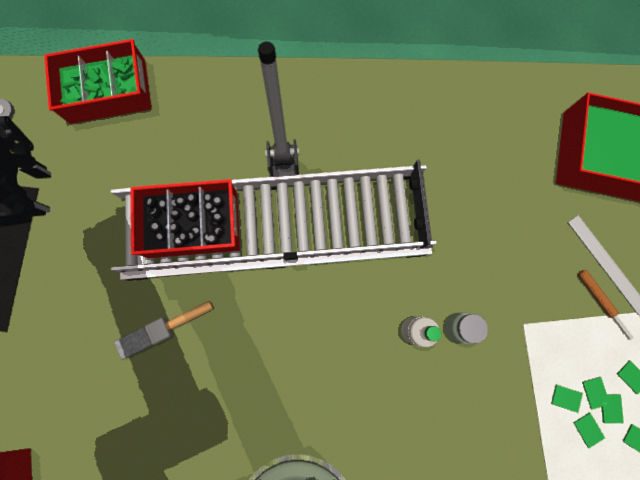

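The barrier is fully raised with its tip at top-view (267,52), and the tote and bystanders have not moved. I'll descend behind the tote.

```bash
python3 -m pendant '{"offset":[[0,0,-0.045],[0,0,-0.045],[0,0,-0.045],[0,0,-0.045],[0,0,-0.043]],"roll":[0,0,0,0,0],"gripper":[0.5,0.5,0.5,0.5,0.5]}'; python3 -m pendant '{"offset":[[0.001,-0.012,0],[0.001,-0.006,0],[0,0,0]],"roll":[0,0,0],"gripper":[0.5,0.5,0.5]}'; python3 - <<'E'
from h import *
print(state()["contact_force"],two((267,52),(481,177)))
t=cv2.cvtColor(get_image("scene"),cv2.COLOR_RGB2BGR)
cv2.imwrite("pics/s12.png",cv2.resize(t[60:300,300:560],None,fx=2.5,fy=2.5,interpolation=cv2.INTER_CUBIC))
E
```

```text
time_s: 8.7
eef_pos: [0.5429, 0.3427, 0.0888]
tool_rot: [106.4, 90.0, 21.5]
contact_force: [0.5, 0.3, 1.0]
gripper_width: 0.5
time_s: 9.0
eef_pos: [0.5471, 0.325, 0.093]
tool_rot: [105.1, 89.8, 20.3]
contact_force: [-0.2, -0.1, 0.9]
gripper_width: 0.499
[-0.19082574 -0.07005892  0.9425965 ] (array([0.73244109, 0.03903257, 0.35251768]), np.float64(0.00011975920099879702))
```

View pics/s12.png

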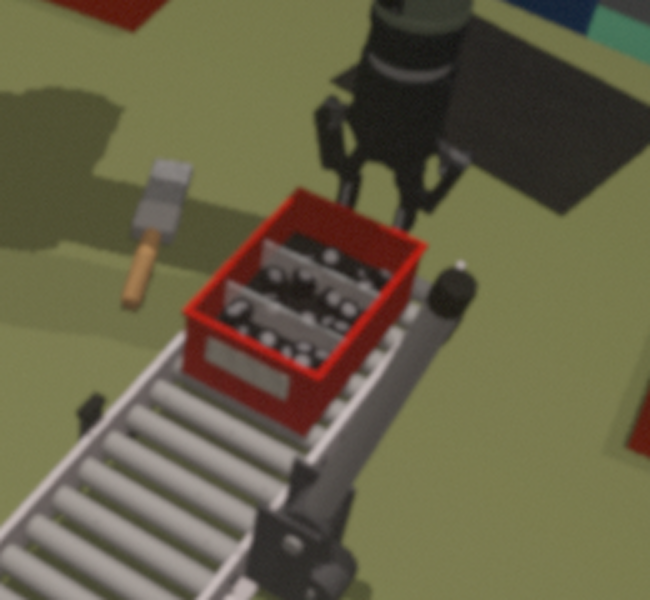

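```bash
python3 -m pendant '{"offset":[[0.0003,-0.004,0],[0.0003,-0.004,0],[0.0004,-0.004,0],[0.0004,-0.004,0],[0.0005,-0.005,0]],"roll":[0,0,0,0,0],"gripper":[0.5,0.5,0.5,0.5,0.5]}'; python3 -m pendant '{"offset":[[0.0006,-0.006,0],[0.0007,-0.008,0],[0.0009,-0.010,0],[0.0009,-0.010,0],[0.0009,-0.010,0]],"roll":[0,0,0,0,0],"gripper":[0.5,0.5,0.5,0.5,0.5]}';  python3 - <<'E'
from h import *
print(state()["contact_force"])
t=cv2.cvtColor(get_image("scene"),cv2.COLOR_RGB2BGR)
cv2.imwrite("pics/s13.png",cv2.resize(t[60:300,300:560],None,fx=2.5,fy=2.5,interpolation=cv2.INTER_CUBIC))
E
```

```text
time_s: 9.55
eef_pos: [0.547, 0.3048, 0.0904]
tool_rot: [142.7, 90.0, 58.0]
contact_force: [0.9, 1.8, -0.1]
gripper_width: 0.501
time_s: 10.05
eef_pos: [0.5511, 0.2596, 0.0902]
tool_rot: [48.5, 90.0, -36.2]
contact_force: [0.1, 0.4, 0.1]
gripper_width: 0.497
[0.134791   0.37734579 0.10481755]
```

View pics/s13.png

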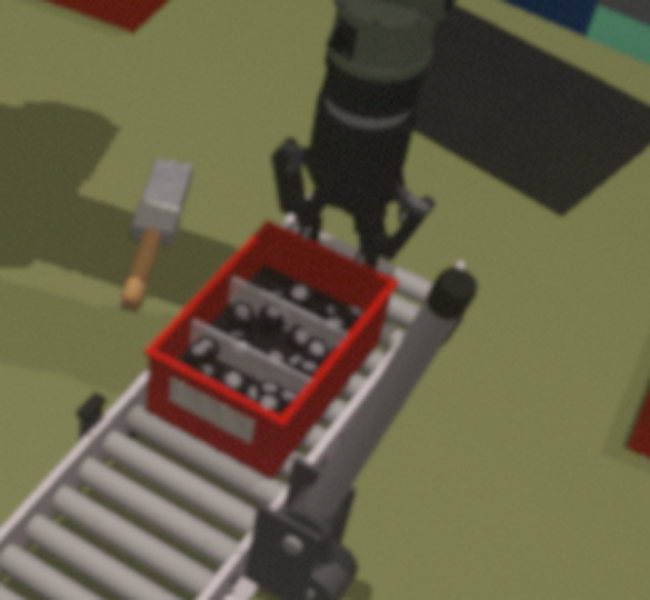

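The tote is rolling straight ahead of the fingers, so I'll continue.

```bash
python3 -m pendant '{"offset":[[0.0006,-0.006,0],[0.0009,-0.009,0],[0.0009,-0.010,0],[0.0009,-0.010,0],[0.0009,-0.010,0]],"roll":[0,0,0,0,0],"gripper":[0.5,0.5,0.5,0.5,0.5]}';python3 -m pendant '{"offset":[[0.0009,-0.010,0],[0.0009,-0.010,0],[0.0009,-0.010,0],[0.0009,-0.010,0],[0.0009,-0.010,0]],"roll":[0,0,0,0,0],"gripper":[0.5,0.5,0.5,0.5,0.5]}';python3 -m pendant '{"offset":[[0.0009,-0.010,0],[0.0009,-0.010,0],[0.0009,-0.010,0],[0.0009,-0.010,0],[0.0009,-0.010,0]],"roll":[0,0,0,0,0],"gripper":[0.5,0.5,0.5,0.5,0.5]}';python3 -m pendant '{"offset":[[0.0009,-0.010,0],[0.0009,-0.010,0],[0.0009,-0.010,0],[0.0009,-0.010,0],[0.0009,-0.010,0]],"roll":[0,0,0,0,0],"gripper":[0.5,0.5,0.5,0.5,0.5]}';python3 - <<'E'
from h import *
print(state()["contact_force"])
t=cv2.cvtColor(get_image("top"),cv2.COLOR_RGB2BGR)
cv2.imwrite("pics/t14.png",cv2.resize(t[140:310,100:450],None,fx=2.25,fy=2.25,interpolation=cv2.INTER_CUBIC))
E
```

```text
time_s: 10.6
eef_pos: [0.555, 0.2148, 0.0901]
tool_rot: [-87.2, 90.0, -171.9]
contact_force: [-0.5, 0.8, -0.5]
gripper_width: 0.501
time_s: 11.1
eef_pos: [0.5597, 0.1648, 0.0902]
tool_rot: [-21.4, 90.0, -106.0]
contact_force: [-0.1, 0.2, -0.3]
gripper_width: 0.5
time_s: 11.6
eef_pos: [0.5642, 0.1149, 0.0902]
tool_rot: [100.5, 90.0, 15.8]
contact_force: [0.5, 1.5, -1.1]
gripper_width: 0.497
time_s: 12.1
eef_pos: [0.5688, 0.0649, 0.0902]
tool_rot: [75.8, 90.0, -8.9]
contact_force: [0.7, 1.1, 0.3]
gripper_width: 0.503
[0.6805891  1.10758612 0.26996578]
```

View pics/t14.png

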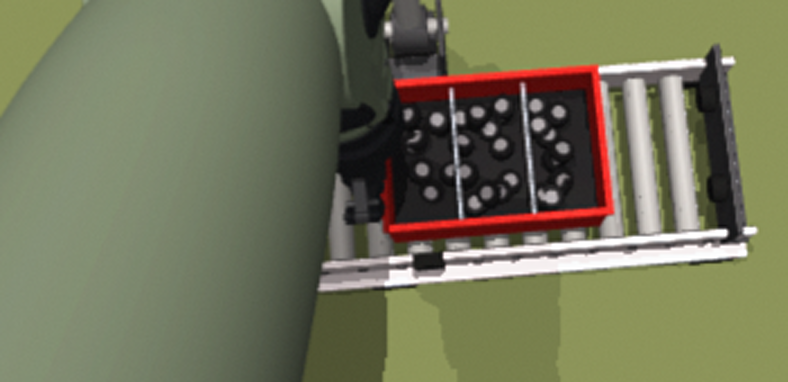

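```bash
python3 -m pendant '{"offset":[[0.0007,-0.008,0],[0.0007,-0.008,0],[0.0007,-0.008,0]],"roll":[0,0,0],"gripper":[0.5,0.5,0.5]}';python3 - <<'E'
from h import *
t=cv2.cvtColor(get_image("scene"),cv2.COLOR_RGB2BGR)
cv2.imwrite("pics/s15.png",t)
E
```

```text
time_s: 12.45
eef_pos: [0.5707, 0.0413, 0.0902]
tool_rot: [175.7, 90.0, 91.0]
contact_force: [-0.4, 1.1, 0.1]
gripper_width: 0.502
```

View pics/s15.png

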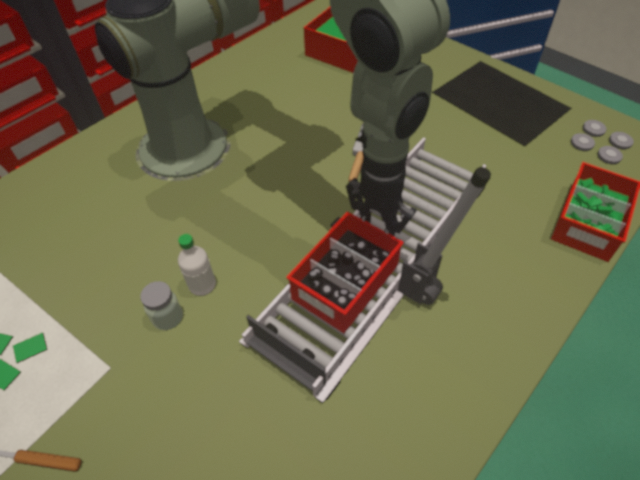

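The wrist is well clear of the raised arm, whose tip is at (481,177). I'll continue and slow down near the end.

```bash
python3 -m pendant '{"offset":[[0.0007,-0.008,0],[0.0007,-0.008,0],[0.0007,-0.008,0],[0.0007,-0.008,0],[0.0006,-0.007,0]],"roll":[0,0,0,0,0],"gripper":[0.5,0.5,0.5,0.5,0.5]}';python3 -m pendant '{"offset":[[0.0005,-0.006,0],[0.0005,-0.005,0],[0.0004,-0.004,0],[0.0003,-0.003,0],[0.0003,-0.003,0]],"roll":[0,0,0,0,0],"gripper":[0.5,0.5,0.5,0.5,0.5]}';python3 - <<'E'
from h import *
t=cv2.cvtColor(get_image("scene"),cv2.COLOR_RGB2BGR)
cv2.imwrite("pics/s16.png",cv2.resize(t[200:420,220:460],None,fx=2.5,fy=2.5,interpolation=cv2.INTER_CUBIC))
E
```

```text
time_s: 13.0
eef_pos: [0.5742, 0.0019, 0.0902]
tool_rot: [46.1, 90.0, -38.6]
contact_force: [0.1, 1.0, -1.3]
gripper_width: 0.498
time_s: 13.5
eef_pos: [0.576, -0.0184, 0.0902]
tool_rot: [-143.6, 90.0, 131.7]
contact_force: [0.1, 0.9, 1.1]
gripper_width: 0.5
```

View pics/s16.png

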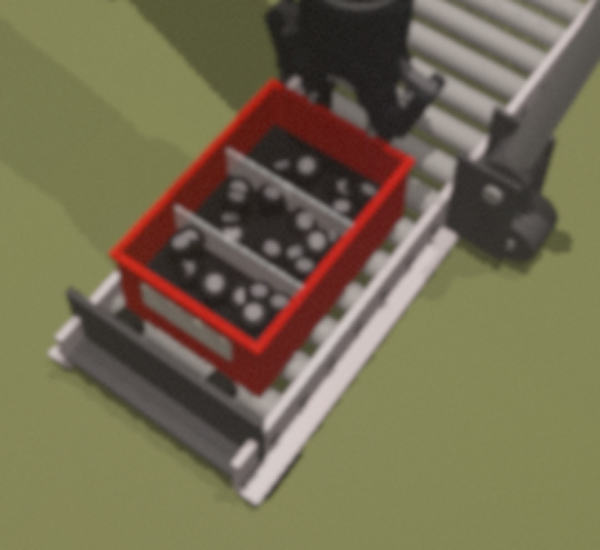

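About 20 mm remains to the buffers. I'll creep in and watch the force.

```bash
python3 -m pendant '{"offset":[[0.0003,-0.003,0],[0.0003,-0.003,0],[0.0003,-0.003,0],[0.0002,-0.002,0],[0.0002,-0.002,0]],"roll":[0,0,0,0,0],"gripper":[0.5,0.5,0.5,0.5,0.5]}';python3 -m pendant '{"offset":[[0.0002,-0.002,0],[0.0002,-0.002,0],[0.0001,-0.001,0]],"roll":[0,0,0],"gripper":[0.5,0.5,0.5]}';python3 - <<'E'
from h import *
t=cv2.cvtColor(get_image("scene"),cv2.COLOR_RGB2BGR)
cv2.imwrite("pics/s17.png",cv2.resize(t[200:420,220:460],None,fx=2.5,fy=2.5,interpolation=cv2.INTER_CUBIC))
E
```

```text
time_s: 14.05
eef_pos: [0.577, -0.029, 0.0902]
tool_rot: [177.8, 89.7, 93.2]
contact_force: [-1.1, 11.9, 3.8]
gripper_width: 0.503
time_s: 14.35
eef_pos: [0.577, -0.0288, 0.0903]
tool_rot: [176.3, 89.1, 91.8]
contact_force: [-2.4, 24.4, 6.1]
gripper_width: 0.5
```

View pics/s17.png

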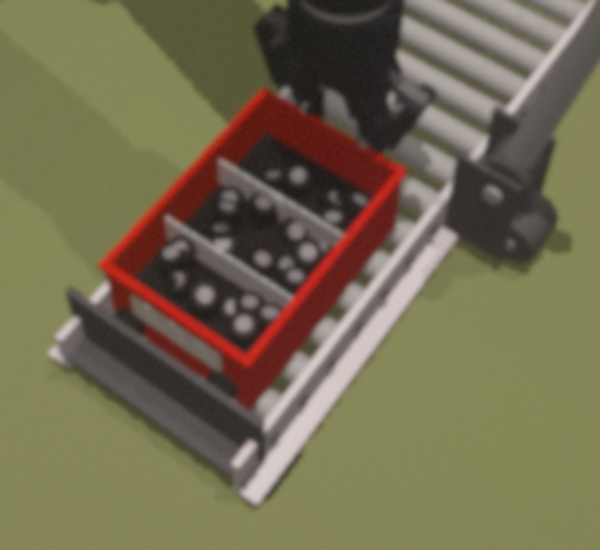

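The tote is at the buffers and the force has risen sharply (24 N). I'll ease off slowly and retract.

```bash
python3 -m pendant '{"offset":[[-0.0003,0.003,0],[-0.0003,0.003,0],[-0.0005,0.005,0],[-0.001,0.01,0],[-0.002,0.02,0]],"roll":[0,0,0,0,0],"gripper":[0.5,0.5,0.5,0.5,0.5]}';python3 -m pendant '{"offset":[[-0.002,0.02,0.01],[0,0.01,0.04],[0,0,0.045],[0,0,0.045],[0,0,0.045]],"roll":[0,0,0,0,0],"gripper":[0.5,0.5,0.5,0.5,0.5]}';python3 -m pendant '{"offset":[[-0.04,0,0.02],[-0.045,0.0,0],[-0.045,0,0],[-0.045,0,0],[0,0,0]],"roll":[0,0,0,0,0],"gripper":[0.5,0.5,0.5,0.5,0.5]}';python3 - <<'E'
from h import *
for n in("scene","top"): cv2.imwrite(f"pics/{n}18.png",cv2.cvtColor(get_image(n),cv2.COLOR_RGB2BGR))
E
```

```text
time_s: 14.9
eef_pos: [0.5741, 0.0041, 0.0902]
tool_rot: [23.1, 89.9, -61.7]
contact_force: [-0.9, 0.2, 0.7]
gripper_width: 0.504
time_s: 15.4
eef_pos: [0.5714, 0.035, 0.277]
tool_rot: [9.8, 90.0, -74.9]
contact_force: [-0.2, -0.4, 0.1]
gripper_width: 0.501
time_s: 15.9
eef_pos: [0.391, 0.0353, 0.2948]
tool_rot: [-93.1, 89.8, -177.8]
contact_force: [1.5, 0.4, -0.4]
gripper_width: 0.499
```

View pics/scene18.png

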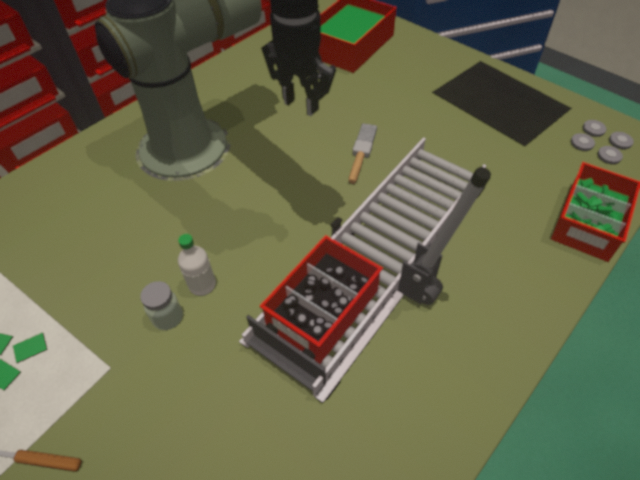

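View pics/top18.png

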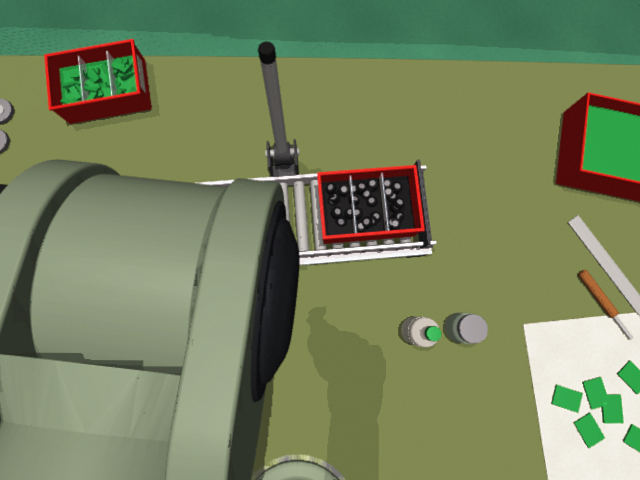

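```bash
python3 - <<'E'
from h import *
t=cv2.imread("pics/top18.png")
hsv=cv2.cvtColor(t,cv2.COLOR_BGR2HSV)
m=(((hsv[...,0]<8)|(hsv[...,0]>172))&(hsv[...,1]>150)&(hsv[...,2]>130)).astype(np.uint8)
m[:150]=0;m[260:]=0;m[:,:300]=0;m[:,440:]=0
c=max(cv2.findContours(m,0,2)[0],key=cv2.contourArea)
P=plane("top",c[:,0,:],0.120);r=cv2.minAreaRect(P[:,:2].astype(np.float32)*1000);print(r)
th=np.radians(5.25);u=np.array([np.cos(th),np.sin(th)]);v=np.array([-u[1],u[0]])
o=np.array([.570,.0243]);print((np.array(r[0])/1000-o)@u,(np.array(r[0])/1000-o)@v)
# stop plate ends (scene): inner top edge / outer top edge
a=cv2.resize(t[150:270,310:450],None,fx=5.5,fy=5,interpolation=cv2.INTER_CUBIC)
s=cv2.imread("pics/scene18.png");cv2.imwrite("pics/z19.png",cv2.resize(s[270:400,230:390],None,fx=4.5,fy=4.5,interpolation=cv2.INTER_CUBIC));cv2.imwrite("pics/z20.png",a)
E
```

```text
((584.5220336914062, -128.64878845214844), (125.59793853759766, 185.06137084960938), 5.323749542236328)
0.0004660509923297159 -0.15363594679627207
```

View pics/z19.png

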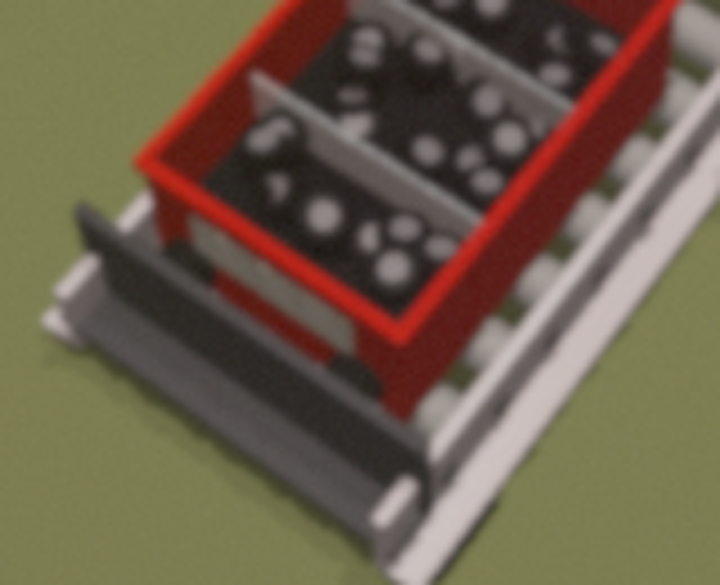

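View pics/z20.png

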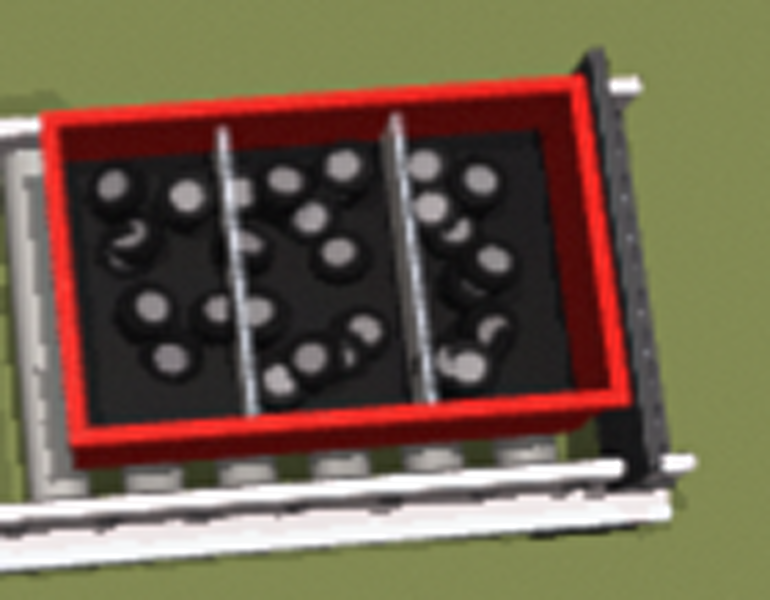

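```bash
python3 - <<'E'
from h import *
a=cv2.imread("pics/s17.png");b=cv2.resize(cv2.imread("pics/scene18.png")[200:420,220:460],None,fx=2.5,fy=2.5,interpolation=cv2.INTER_CUBIC)
for i in(a,b):
    h=cv2.cvtColor(i,cv2.COLOR_BGR2HSV);m=(((h[...,0]<8)|(h[...,0]>172))&(h[...,1]>150)&(h[...,2]>130)).astype(np.uint8)
    m[:220]=0
    c=max(cv2.findContours(m,0,2)[0],key=cv2.contourArea)[:,0,:];print(c[c[:,0].argmin()],c[(c[:,1]-.0*c[:,0]).argmax()],c[c[:,0].argmax()])
d=cv2.absdiff(a,b).max(2);print((d[220:]>40).sum())
E
```

```text
[100 264] [246 367] [368 220]
[101 263] [245 366] [367 221]
0
```

```bash
python3 -c "
from rig import *
print(state()['time_s'],state()['contact_force']);print(finish_job())"
```

```text
16.0 [0.52190865 0.00131603 0.87567389]
the job is handed in; nothing more can be done
None
```

The barrier is up and staying up by itself, and the tote is home against the end stop. I handed the job in at 16.0 s, with the robot touching nothing.

- **Barrier:** The tool can only point straight down, so I could not get the fingertips under the arm. Instead I pressed the outside of the shut fingers against the face of the arm's free end and followed its arc upwards. The force reached at most about 14 N. Past the balance point the arm swung on by itself to the rear stop. The two camera views put its tip 353 mm above the bench and leaning about 48 mm past the pivot, which matches 1.75 rad.
- **Tote:** I pushed it from behind with the half-open fingers at about 0.1 m/s. I slowed to 0.02–0.03 m/s before the buffers and backed off when the force rose to 24 N, which was more than it needed.
- **Last checks:** The tote sits square and central in the lane, and its leading wall looks to be on both buffers. It did not move when I let go. The bystanders look unmoved by eye; I did not re-measure them.
- **One disagreement:** My estimate of the end stop from its top edge was about 13 mm beyond where the tote came to rest. I put this down to the buffers standing out from the plate, but did not confirm it separately. I relied on the force rise and the pictures instead.

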